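# Fold the front stop away and lower the printing screen

### The job

The panel on the screen-printing board is lined up and ready to print. Push the upright front stop over, away from the panel, until it lies flat on the board, and only then swing the open screen down over it until the screen is fully shut. Use the fingertips to push only: press on the screen's aluminium frame and never on its mesh, lower it without slamming or lifting it higher, keep the panel exactly where it lies, leave the things around the board alone, and finish with the hand clear.

Things in the scene. Friction and masses are not known exactly. Their poses are not given: they have to be found in the camera images.
- press: Screen-printing board fixed to the table: plywood with a grey top, 420 (x) x 460 (y) x 30 mm high. Origin: centre of its underside, on the table. Its x points level from the operator's (robot's) edge to the screen's hinge, y left, z up. The screen's hinge shaft runs along y at x = 185, z = 52 mm. Two rubber bumpers 9 mm high stand on the board at x = -110, y = +-165 mm.
- stop (a joint): Angle of the front stop about its lower edge (hinge line at the board's x = -83, z = 30 mm, along y). 0 = upright, it grows as the stop folds towards the board's -x (to the robot, away from the panel); 1.571 = flat on the board, top face at z = 35 mm. Starts at 0 to 0.15. Stiff: it stays where it is left; about 2 N at its free edge moves it.
- stop_edge (a point): Middle of the free (upper) edge of the front stop, 40 mm from its hinge line. The stop is a dark steel bar 110 mm long (along the board's y, centred), 40 mm high when upright and 5 mm thick, then filling the board's x from -83 to -78 mm and z from 30 to 70 mm.
- screen (a joint): Opening angle of the screen about its hinge shaft. 0 = shut, frame level on the bumpers; starts open at 1.05 to 1.22, leaning back from the robot and rising to about 350 mm. The hinge is balanced and stiff: the screen stays where it is left and must be pushed all the way to 0; 1 to 6 N on the front bar moves it.
- screen_bar (a point): Middle of the upper face of the screen's front bar (the free one): 295 mm from the shaft, 12 mm above the plane through it. The face looks up when shut, to the far side when open. Frame: aluminium tube 30 mm wide, 25 mm thick, 280 x 360 mm outside (360 along y). Shut, the front bar spans the board's x -125 to -95 mm, upper face at z = 64 mm. Two clamps with black knobs hold the rear bar.
- mesh: Pale see-through mesh stretched inside the frame, 220 x 300 mm, flush with the frame's lower face, so 23 mm below its upper face. Origin: its centre, 125 mm from the middle line of the front bar. Must not be pushed.
- panel: Loose white panel to be printed, 130 (x) x 200 (y) x 4 mm, flat on the board with one long edge about 2 mm from the stop. Origin: centre of its underside. It must not be shifted.
- squeegee: Loose squeegee lying flat on the table to the left of the board, wooden handle and black rubber blade, 240 x 110 x 30 mm. Origin: under its centre. Leave alone.
- bottle: Loose white wash bottle with a bent spout, 64 mm across, 160 mm high, on the table to the right of the board. Origin: centre of its underside. Leave alone.
- ink_tub: Loose white ink tub with black lid, 104 mm across, 84 mm high, on the table to the right of the board. Origin: centre of its underside. Leave alone.

How it is judged:
On the way, in this order (a step that is already met when the one before it is completed fails the run):
1. the front stop is folded flat on the board while the screen is still open (value of joint stop above 1.45 rad and value of joint screen above 0.6 rad), for 0.2 s.
2. the screen is fully shut over the folded stop (value of joint screen below 0.03 rad and value of joint stop above 1.45 rad), for 0.2 s.
At the end, for the whole second after the job is handed in: The stop lies flat (within 0.12 rad, its free edge less than 5 mm up), the screen is shut (within 0.03 rad, its front bar less than 9 mm up) and still, the panel is within 5 mm of where it lay, and squeegee, bottle and ink tub stand within 20 mm of where they were, the bottle and tub upright (all of step 2 and velocity of joint screen between -0.05 and 0.05 rad/s and distance of panel from where it was at the start of the episode below 0.005 m and distance of each of squeegee, bottle, ink_tub from where it was at the start of the episode below 0.02 m and angle between each of bottle, ink_tub's own z axis and vertical below 0.2 rad); the robot touches nothing.
It fails at once if the screen is lowered (below 0.6 rad) while the stop is not folded flat (value of joint screen below 0.6 rad and value of joint stop below 1.4 rad).
It fails at once if the robot presses on the mesh (over 1.5 N) (contact force between any of the fingers, the arm and mesh above 1.5 N).
It fails at once if the screen is slammed (closing faster than 2 rad/s) or lifted higher (above 1.33 rad) (velocity of joint screen below -2 rad/s or value of joint screen above 1.33 rad).
It fails at once if the panel is shifted or lifted by more than 5 mm (distance of panel from where it was at the start of the episode above 0.005 m).
It fails at once if the squeegee, bottle or ink tub is moved, lifted (over 20 mm) or tipped (distance of any of squeegee, bottle, ink_tub from where it was at the start of the episode above 0.02 m or angle between any of bottle, ink_tub's own z axis and vertical above 0.2 rad).
It also fails if it takes over 64 s, if anything falls off the work surface, if the arm or the gripper's body presses on something with over 40 N, if the wrist force passes 120 N, or if a joint passes its speed limit or range.

### The arm

A 6-joint arm with a two-finger parallel gripper is mounted at the origin on the work surface. World frame = base frame: x ahead of the robot, y to its left, z up, the work surface at z = 0. Lengths are in m, angles in rad, forces in N, time in s.
With the tool pointing down it reaches from about 0.3 to 0.85 m from the base axis. Payload 5.4 kg.
Tool frame: the origin (TCP) lies on the centre line of the jaws, within the pads' length; the fingertips stand 11 mm ahead of it and the grasp point (between the pads) lies 8 mm behind it; z points along the fingers, y is the line along which they close (so a half turn about z gives the same grasp; the last joint's range is limited). The gripper opens to 85 mm and grips with 20 to 120 N. Pads are 22 mm wide; open, the fingers measure 114 mm over their backs; the gripper's body (76 mm by 85 mm) begins 54 mm behind the grasp point. The pads swing forward as they close: fully open they stand 13 mm farther back than shut.
Start: joints at [-1.529, 0.158, 1.597, -0, 1.386, -0.21], TCP at [0.143, -0.557, 0.242] pointing down, gripper open.
Joint ranges: [-2.91, 2.91], [-0.94, 2.29], [0.18, 2.7], [-1.29, 4.43], [0.17, 2.64], [-3, 3]. Speed limits (rad/s): [2.57, 2.57, 3.14, 3.14, 3.14, 3.14].

### API

Orientations are given as a unit quaternion [w, x, y, z].
In Python, from bench import readout, optics, r gives the robot as it stands. The module is installed in compiled form; this text tells all that it offers.
- The arm moves only by the tool play_rows, never from a script. Its argument "commands" is a list of rows, each a list of 5 numbers: the opening, from 0 (shut) to 1 (fully open), then the shift along the tool's x, y, z in m, then the turn about the tool's z in degrees. In form: [[grip, tx, ty, tz, yaw], ...]. A call has 1 to 5 rows; each row shifts and turns the commanded pose from where the row before left it, along the tool's axes as they then stand; what a row does not reach is not made up. A row lasts 1/10 s, in which the tool goes at most 50 mm and 8.59 degrees, less where a joint would pass 70% of its speed; a pose out of reach is approached as far as the arm can. A call with a gripper value outside its range is refused whole. The fingers move at their own pace and stop on an object; "grip_force" is the grip in N (left out, the last holds). Time passes only in rows, so rows that do not move let the fingers close. It gives the time, the measured TCP pose, the force, the opening and the grip force at its end, in the units of the state.
- readout.get_state(): the state, without advancing time (a new reading comes with each control period).
- optics.capture(name): name is "scene" or "top" or "wrist"; returns (picture, depth): 384x512x3 uint8, blue, green, red; 384x512 float32, m along the optical axis (not along the pixel's ray), 0 where there is no reading.
- optics.calibration(name): a dict with "mtx" (3x3 intrinsics, pixels), "world_to_cam" (4x4, takes a point from world to camera coordinates); the wrist camera has in their place "T_tool_cam" (4x4, takes a point from camera to tool coordinates, whose origin is the TCP and whose axes are the flange's). Camera axes: x right, y down, z forward; pixel columns grow to the right and rows downward; lengths in m; the calibration is good to about 2 mm. The wrist camera is an equidistant fisheye: a pixel r from the principal point sees the ray r / f radians off the axis. A picture is of the moment at which its call begins: read the wrist's pose just before it. calibration takes no time and is no camera call.
- r.sign_off(): hands the job in; it is judged then, once.
Trained networks look in the newest picture that a camera, given by its name, has taken for a name from the list of things; names that differ only in an ending like _2 or _b are one class to them, and where a whole thing is asked for, a point or a joint stands for the part that bears it (a point fixed in the world has none). Each returns a list of dicts, best first, with "conf" (0 to 1); they miss things now and then, are a little off and sometimes report something else, mostly with a low value. They report only what shows in the picture. A call takes as long as a camera call.
- optics.look_for(camera, label): "centre" ([column, row] in pixels, amid what is visible of it).
- optics.tip_of(camera, label): "centre" ([column, row] in pixels: a listed point, or the origin of a listed thing).
The state is a dict: "time": time; "joint_pos": joint angles; "joint_vel": joint speeds; "joint_torque": joint torques, N m; "ee_pos": TCP position; "orientation": TCP orientation; "wrist_force": force on the tool from outside, world axes, zero at the start; "wrist_torque": the same for the moment, N m; "grip_width": opening from 0.0 (shut) to 1.0 (fully open); "grip_force": force on a finger pad.
Only numpy, scipy, OpenCV 4.12 (cv2) and the standard library are available. Lean on these libraries where they do the work, as an engineer would, in place of code of your own. Each camera call takes 0.05 s, during which the arm holds its last target. There are 200 camera calls.

## Working session

There is one attempt and no reset: what is moved stays moved. The work goes in short steps, Python scripts to look and compute and a tool call to move; the robot and the scene stay as the last step left them, time stands still between calls to the robot, and variables do not carry over. Pictures are saved under pics/ and viewed, at most 10 in all, crops included, and the job is handed in when it is done.

Besides the shell and the picture viewer there is one more tool, called after "Request:" as name([rows], argument=value, ...), one row to a line, values as JSON. play_rows: Moves the arm, as the interface text tells. Its arguments: {"type":"object","properties":{"commands":{"type":"array","items":{"type":"array","items":{"type":"number"}}},"grip_force":{"type":"number"}},"required":["commands"]}

```bash
mkdir -p pics; cat > h.py <<'E'
import numpy as np, cv2
from bench import readout, optics, r
def pw(name,d,px,win=2):
    c=optics.calibration(name);K=np.array(c["mtx"]);T=np.linalg.inv(np.array(c["world_to_cam"]))
    u,v=[int(round(a)) for a in px]
    w=d[max(0,v-win):v+win+1,max(0,u-win):u+win+1];w=w[w>0]
    z=np.median(w) if w.size else np.nan
    p=np.array([(px[0]-K[0,2])/K[0,0]*z,(px[1]-K[1,2])/K[1,1]*z,z,1])
    return (T@p)[:3]
E
python3 - <<'E'
from h import *
np.set_printoptions(precision=3,suppress=True)
s=readout.get_state();print(s)
ims=[]
for n in ["scene","top"]:
    im,d=optics.capture(n);np.save(f"{n}_d.npy",d)
    im=im.copy()
    for f,l in [("tip_of","stop_edge"),("tip_of","screen_bar"),("tip_of","panel"),("tip_of","press"),("tip_of","mesh"),("tip_of","squeegee"),("tip_of","bottle"),("tip_of","ink_tub")]:
        q=getattr(optics,f)(n,l)[:1]
        for o in q: print(n,l,round(o["conf"],2),o["centre"],pw(n,d,o["centre"])); cv2.circle(im,tuple(int(a) for a in o["centre"]),3,(0,0,255),-1)
    cv2.imwrite(f"pics/{n}.png",im)
E
```

```text
{'time': 0.0, 'joint_pos': array([-1.529,  0.159,  1.598, -0.   ,  1.386, -0.21 ]), 'joint_vel': array([-0.001,  0.001,  0.001,  0.002, -0.001,  0.   ]), 'joint_torque': array([ -0.   , -39.601, -33.143,  -0.   ,   0.008,   0.   ]), 'ee_pos': array([ 0.143, -0.556,  0.241]), 'orientation': array([-0.001,  0.992,  0.126,  0.   ]), 'wrist_force': array([ 0.306, -0.447,  0.032]), 'wrist_torque': array([-0.047,  0.009,  0.014]), 'grip_force': 0.0, 'grip_width': 0.9996820208013552}
scene stop_edge 0.64 [247.5, 170.9] [0.515 0.046 0.066]
scene screen_bar 0.61 [319.4, 157.6] [0.683 0.085 0.321]
scene panel 0.88 [269.4, 192.5] [0.593 0.051 0.032]
scene mesh 0.63 [269.2, 195.4] [0.598 0.044 0.032]
scene squeegee 0.64 [297.7, 100.8] [0.445 0.338 0.02 ]
scene bottle 0.71 [161.7, 261.7] [ 0.541 -0.276  0.088]
scene ink_tub 0.97 [206.0, 281.6] [ 0.651 -0.234  0.083]
top stop_edge 0.63 [250.4, 186.0] [0.59  0.053 0.035]
top screen_bar 0.98 [240.6, 142.0] [0.676 0.072 0.343]
top panel 0.96 [252.5, 183.4] [0.599 0.046 0.034]
top press 0.27 [255.3, 205.2] [0.527 0.036 0.035]
top mesh 0.7 [237.0, 143.3] [0.672 0.081 0.342]
top squeegee 0.96 [163.1, 231.6] [0.44  0.342 0.021]
top bottle 0.69 [348.6, 211.3] [ 0.505 -0.254  0.108]
top ink_tub 0.91 [335.6, 173.6] [ 0.626 -0.22   0.085]
```

View pics/scene.png

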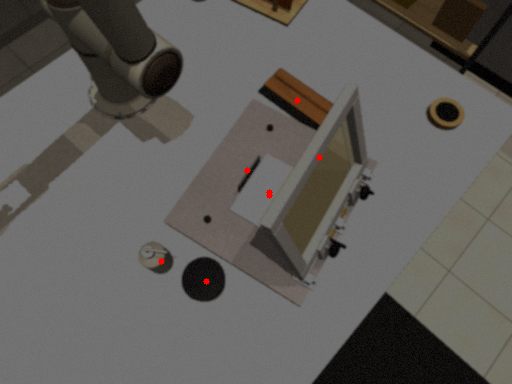

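View pics/top.png

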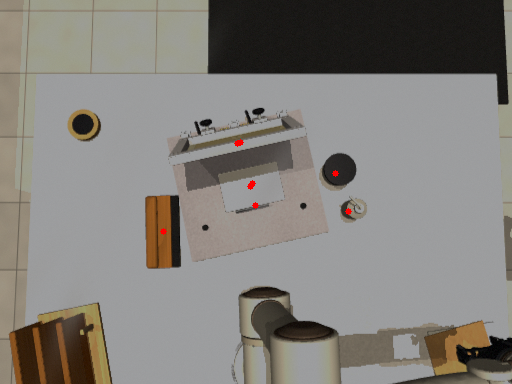

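The scene view shows the board with its stop at about (247,172), the bumpers at (269,128) and (207,219), and the screen leaning back. In the top view the bumpers are at (205,228) and (303,206). The board is yawed about +12°.

```bash
cat >> h.py <<'E'
def ray(name,px,z):
    c=optics.calibration(name);K=np.array(c["mtx"]);T=np.linalg.inv(np.array(c["world_to_cam"]))
    d=T[:3,:3]@np.linalg.inv(K)@[px[0],px[1],1.];o=T[:3,3]
    return o+d*(z-o[2])/d[2]
E
python3 - <<'E'
from h import *
np.set_printoptions(precision=4,suppress=True)
seeds={"top":[(205,228),(303,206)],"scene":[(269,128),(207,219)]}
for n in seeds:
    im,d=optics.capture(n);g=cv2.cvtColor(im,cv2.COLOR_BGR2GRAY)
    P=[]
    for (u,v) in seeds[n]:
        w=g[v-6:v+7,u-6:u+7].astype(float);k=np.clip(w.max()*0.6-w,0,None)
        yy,xx=np.mgrid[-6:7,-6:7];p=(u+(k*xx).sum()/k.sum(),v+(k*yy).sum()/k.sum())
        P.append(ray(n,p,0.036))
    L,R=P; y=(L-R)[:2];D=np.linalg.norm(y);y/=D;x=np.array([y[1],-y[0]])
    B=(L+R)[:2]/2+0.110*x
    print(n,L,R,"dist",D,"yaw",np.degrees(np.arctan2(x[1],x[0])),"board",B)
    # bar points in board frame: cloud with z>0.2 near the screen
    K=np.array(optics.calibration(n)["mtx"]);T=np.linalg.inv(np.array(optics.calibration(n)["world_to_cam"]))
    v,u=np.mgrid[0:384,0:512];X=np.stack([(u-K[0,2])/K[0,0]*d,(v-K[1,2])/K[1,1]*d,d,np.ones_like(d)],-1)@T.T
    rel=X[...,:2]-B;bx=rel@x;by=rel@y;bz=X[...,2]
    m=(d>0)&(abs(bx)<.25)&(abs(by)<.17)&(bz>.2)&(bz<.45)
    m2=m&(bz>bz[m].max()-0.012)
    print(" bar top: zmax",np.percentile(bz[m],99.5),"bx",np.percentile(bx[m2],[2,50,98]))
    q=optics.tip_of(n,"screen_bar")[:1]
    m=(d>0)&(abs(bx+.09)<.03)&(abs(by)<.07)&(bz>.05)&(bz<.09)
    if m.sum(): print(" stop",m.sum(),"bx",np.percentile(bx[m],[5,50,95]),"z",np.percentile(bz[m],[5,50,95]),"by",np.percentile(by[m],[2,98]))
E
```

```text
top [0.4549 0.2016 0.036 ] [ 0.5265 -0.12    0.036 ] dist 0.32954538341311074 yaw 12.552119506589468 board [0.5981 0.0647]
 bar top: zmax 0.3476556871933158 bx [0.0593 0.0718 0.0828]
 stop 61 bx [-0.0839 -0.0817 -0.0793] z [0.0611 0.0706 0.0751] by [-0.0519  0.0517]
scene [0.4529 0.2003 0.036 ] [ 0.525  -0.1205  0.036 ] dist 0.32885382553404974 yaw 12.660738569668204 board [0.5963 0.064 ]
 bar top: zmax 0.3439138903418214 bx [0.0585 0.0716 0.0828]
 stop 139 bx [-0.0846 -0.0808 -0.0798] z [0.0511 0.0671 0.071 ] by [-0.0537  0.0542]
```

Request:
play_rows([
  [0,0,0,0,1.9],
  [0,0.025,-0.024,-0.004,0],
  [0,0.03,-0.029,-0.004,0],
  [0,0.03,-0.029,-0.004,0],
  [0,0.03,-0.029,0,0],
], grip_force=40)

```text
time: 1.6
ee_pos: [0.2321, -0.4226, 0.2549]
orientation: [0.001, 0.994, 0.109, 0.0]
wrist_force: [1.0, -0.8, 0.7]
grip_width: 0.144
grip_force: 0.0
```

Request:
play_rows([
  [0,0.03,-0.029,0,0],
  [0,0.03,-0.029,0,0],
  [0,0.03,-0.029,0,0],
  [0,0.03,-0.029,0,0],
  [0,0.03,-0.029,0,0],
])

```text
time: 2.1
ee_pos: [0.3471, -0.248, 0.2545]
orientation: [0.0, 0.994, 0.109, 0.0]
wrist_force: [0.5, -0.3, 0.4]
grip_width: -0.002
grip_force: 0.0
```

Request:
play_rows([
  [0,0.03,-0.029,0,0],
  [0,0.03,-0.029,0,0],
  [0,0.03,-0.029,0,0],
  [0,0.03,-0.029,0,0],
  [0,0.03,-0.029,0,0],
])

```text
time: 2.6
ee_pos: [0.4622, -0.0738, 0.2546]
orientation: [0.0, 0.994, 0.109, 0.0]
wrist_force: [0.1, -0.6, 0.4]
grip_width: -0.001
grip_force: 0.0
```

```bash
cat >> h.py <<'E'
from scipy.spatial.transform import Rotation as Ro
B=np.array([.597,.064]);YAW=np.radians(12.6)
def st():
    s=readout.get_state();p=s["ee_pos"];q=s["orientation"]
    R=Ro.from_quat([q[1],q[2],q[3],q[0]]).as_matrix()
    c,n=np.cos(YAW),np.sin(YAW);d=p[:2]-B
    print("t",round(s["time"],2),"tip bx,by,z mm",np.round([1e3*(d@[c,n]),1e3*(d@[-n,c]),1e3*p[2]-11],1),"toolx yaw",round(np.degrees(np.arctan2(R[1,0],R[0,0])),1),"zz",round(R[2,2],4),"F",np.round(s["wrist_force"],1),"grip",round(s["grip_width"],2),"q",np.round(s["joint_pos"],2))
E
python3 -c "from h import *;st()"
```

```text
t 2.6 tip bx,by,z mm [-161.6 -105.   243.6] toolx yaw 12.5 zz -1.0 F [ 0.1 -0.6  0.4] grip -0.0 q [-0.42 -0.14  1.87 -0.    1.41  0.93]
```

Request:
play_rows([
  [0,0.03,-0.03,0,0],
  [0,0.03,-0.03,0,0],
  [0,0.03,-0.03,0,0],
  [0,0.015,-0.01,0.03,0],
  [0,0,0,0.03,0],
])

```text
time: 3.1
ee_pos: [0.5442, 0.0471, 0.1946]
orientation: [0.0, 0.994, 0.111, 0.002]
wrist_force: [-0.2, -0.2, 0.2]
grip_width: -0.0
grip_force: 0.0
```

Request:
play_rows([
  [0,0,0,0.03,0],
  [0,0,0,0.03,0],
  [0,0,0,0,0],
  [0,0,0,0,0],
])

```text
time: 3.5
ee_pos: [0.5422, 0.045, 0.1347]
orientation: [-0.0, 0.994, 0.109, -0.0]
wrist_force: [0.7, -0.2, 1.3]
grip_width: 0.002
grip_force: 0.0
```

```bash
python3 - <<'E'
from h import *
st()
im,d=optics.capture("scene");cv2.imwrite("pics/s2.png",cv2.resize(im[90:270,150:400],None,fx=3,fy=3))
E
```

```text
t 3.5 tip bx,by,z mm [-57.6  -6.6 123.7] toolx yaw 12.5 zz -1.0 F [ 0.7 -0.2  1.3] grip 0.0 q [-0.14  0.19  1.79  0.    1.17  1.21]
```

View pics/s2.png

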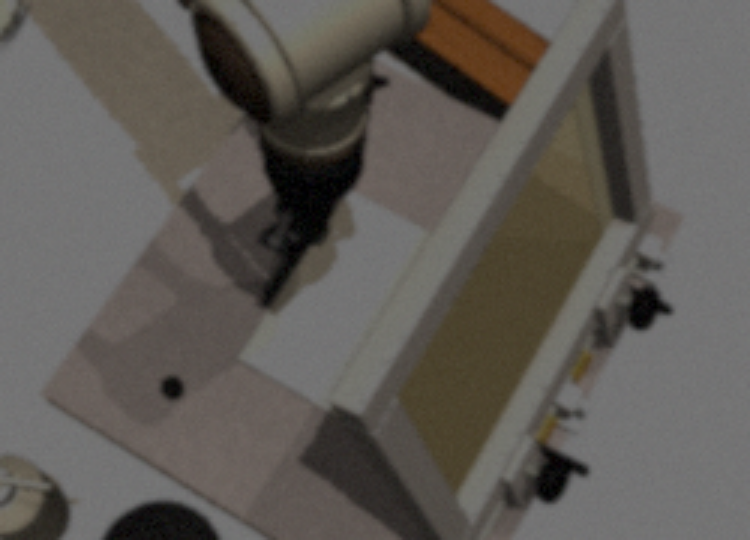

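The hand is over the panel's front edge, panel side of the stop, at crop pixel (270,295). Descending and pushing.

Request:
play_rows([
  [0,0.005,-0.003,0.02,0],
  [0,0.005,-0.003,0.02,0],
  [0,0,0,0.02,0],
  [0,0,0,0.008,0],
  [0,0,0,0,0],
])

```text
time: 4.05
ee_pos: [0.5509, 0.0529, 0.0668]
orientation: [0.0, 0.994, 0.109, 0.0]
wrist_force: [-0.1, -0.1, 0.2]
grip_width: -0.001
grip_force: 0.0
```

```bash
python3 -c "from h import *;st()"
```

```text
t 4.05 tip bx,by,z mm [-47.4  -0.8  55.8] toolx yaw 12.5 zz -1.0 F [-0.1 -0.1  0.2] grip -0.0 q [-0.12  0.31  1.79 -0.    1.04  1.23]
```

Request:
play_rows([
  [0,-0.01,0,0,0],
  [0,-0.01,0,0,0],
  [0,-0.007,0,0,0],
  [0,-0.007,0,0,0],
  [0,-0.005,0,0.002,0],
])

```text
time: 4.55
ee_pos: [0.5126, 0.0443, 0.0652]
orientation: [0.0, 0.994, 0.109, 0.001]
wrist_force: [1.2, -0.1, 2.4]
grip_width: 0.001
grip_force: 1.3
```

Request:
play_rows([
  [0,-0.005,0,0.003,0],
  [0,-0.005,0,0.005,0],
  [0,-0.005,0,0.005,0],
  [0,-0.004,0,0.004,0],
  [0,0,0,0,0],
])

```text
time: 5.05
ee_pos: [0.4927, 0.0405, 0.0463]
orientation: [-0.0, 0.994, 0.109, -0.001]
wrist_force: [-0.5, -1.8, 0.2]
grip_width: -0.003
grip_force: 0.0
```

```bash
python3 -c "from h import *;st()"
```

```text
t 5.05 tip bx,by,z mm [-106.9   -0.2   35.3] toolx yaw 12.5 zz -1.0 F [-0.5 -1.8  0.2] grip -0.0 q [-0.16  0.21  1.97 -0.    0.97  1.19]
```

Request:
play_rows([
  [0,-0.002,0,0.001,0],
  [0,0,0,0.001,0],
  [0,0,0,0,0],
  [0,0,0,0,0],
])

```text
time: 5.45
ee_pos: [0.4919, 0.0402, 0.046]
orientation: [-0.0, 0.994, 0.109, -0.0]
wrist_force: [-2.9, 0.2, 8.6]
grip_width: -0.003
grip_force: 4.4
```

```bash
python3 -c "from h import *;st()"
```

```text
t 5.45 tip bx,by,z mm [-107.7   -0.3   35. ] toolx yaw 12.5 zz -1.0 F [-2.9  0.2  8.6] grip -0.0 q [-0.16  0.21  1.97  0.    0.97  1.19]
```

Request:
play_rows([
  [0,0,0,-0.02,0],
  [0,0,0,-0.04,0],
  [0,0,0,-0.045,0],
  [0,0,0,-0.045,0],
  [0,0,0,-0.045,0],
])

```text
time: 5.95
ee_pos: [0.4911, 0.0402, 0.2415]
orientation: [-0.0, 0.994, 0.109, -0.001]
wrist_force: [1.1, 0.2, 0.2]
grip_width: 0.003
grip_force: 0.0
```

Request:
play_rows([
  [0,0,0,-0.045,0],
  [0,0,0,-0.045,0],
  [0,0,0,-0.045,0],
  [0,0,0,-0.045,0],
  [0,0,0,0,0],
])

```text
time: 6.45
ee_pos: [0.4936, 0.0398, 0.4272]
orientation: [0.002, 0.994, 0.109, 0.005]
wrist_force: [0.7, -0.0, 0.6]
grip_width: 0.004
grip_force: 0.0
```

```bash
python3 - <<'E'
from h import *
st()
im,d=optics.capture("scene");cv2.imwrite("pics/s3.png",cv2.resize(im[60:290,150:420],None,fx=2.5,fy=2.5))
E
```

```text
t 6.45 tip bx,by,z mm [-106.2   -1.1  416.2] toolx yaw 12.5 zz -0.9999 F [ 0.7 -0.   0.6] grip 0.0 q [-0.16 -0.11  1.51 -0.    1.73  1.19]
```

View pics/s3.png

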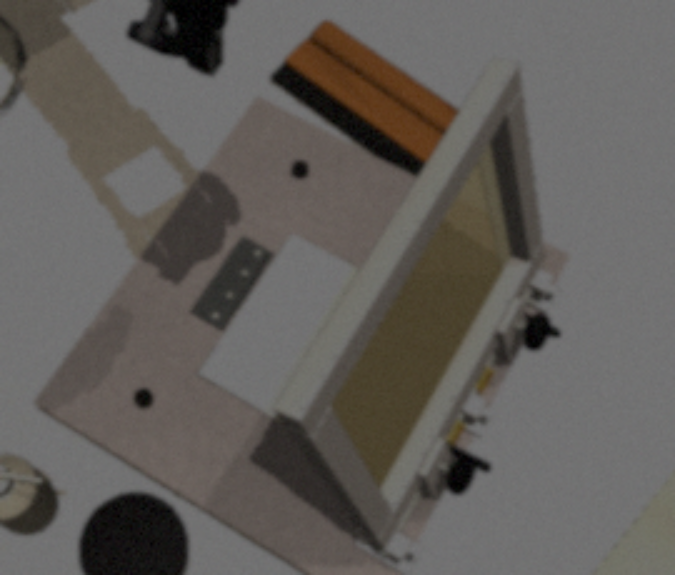

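The stop lies flat at crop (235,285) with the panel beside it and unmoved. Next I pass over the bar and drop in behind it.

Request:
play_rows([
  [0,0.03,0,0,0],
  [0,0.045,0,0,0],
  [0,0.045,0,0,0],
  [0,0.045,0,0,0],
  [0,0.045,0,0,0],
])

```text
time: 7.0
ee_pos: [0.698, 0.086, 0.4172]
orientation: [-0.0, 0.994, 0.109, -0.002]
wrist_force: [0.5, -0.6, 0.8]
grip_width: -0.0
grip_force: 0.0
```

Request:
play_rows([
  [0,0.018,0,0,0],
  [0,0,0,0.02,0],
  [0,0,0,0.02,0],
  [0,0,0,0,0],
])

```text
time: 7.4
ee_pos: [0.7131, 0.0896, 0.3732]
orientation: [-0.001, 0.994, 0.109, -0.006]
wrist_force: [-1.0, -0.2, -0.6]
grip_width: 0.002
grip_force: 0.0
```

```bash
python3 -c "from h import *;st()"
```

```text
t 7.4 tip bx,by,z mm [118.9  -0.4 362.2] toolx yaw 12.5 zz -0.9999 F [-1.  -0.2 -0.6] grip 0.0 q [-0.04  0.52  0.89 -0.    1.74  1.31]
```

Request:
play_rows([
  [0,0,0,0.014,0],
  [0,0,0,0.012,0],
  [0,0,0,0,0],
  [0,0,0,0,0],
])

```text
time: 7.8
ee_pos: [0.7144, 0.0894, 0.3541]
orientation: [-0.0, 0.994, 0.109, -0.0]
wrist_force: [0.7, 0.3, -0.1]
grip_width: 0.004
grip_force: 0.0
```

```bash
python3 - <<'E'
from h import *
st()
im,d=optics.capture("scene");cv2.imwrite("pics/s4.png",cv2.resize(im[60:290,150:420],None,fx=2.5,fy=2.5))
# plan: tip centre rows
p=None
for th in list(np.arange(1.2,-0.001,-0.06))+[-0.01]:
    c,s=np.cos(th),np.sin(th);R=302
    q=np.array([185-R*c+12*s+11,52+R*s+12*c])
    print(round(th,2),q.round(0),None if p is None else (q-p).round(1));p=q
E
```

```text
t 7.8 tip bx,by,z mm [120.1  -0.8 343.1] toolx yaw 12.5 zz -1.0 F [ 0.7  0.3 -0.1] grip 0.0 q [-0.04  0.51  0.94 -0.    1.69  1.31]
1.2 [ 98. 338.] None
1.14 [ 81. 331.] [-17.   -6.4]
1.08 [ 64. 324.] [-16.5  -7.4]
1.02 [ 48. 316.] [-16.1  -8.4]
0.96 [ 33. 306.] [-15.5  -9.3]
0.9 [ 18. 296.] [-15.  -10.3]
0.84 [  3. 285.] [-14.3 -11.1]
0.78 [-10. 273.] [-13.6 -12. ]
0.72 [-23. 260.] [-12.9 -12.8]
0.66 [-35. 247.] [-12.1 -13.5]
0.6 [-46. 232.] [-11.3 -14.2]
0.54 [-57. 218.] [-10.4 -14.9]
0.48 [-66. 202.] [ -9.5 -15.5]
0.42 [-75. 186.] [ -8.5 -16. ]
0.36 [-82. 170.] [ -7.6 -16.5]
0.3 [-89. 153.] [ -6.6 -16.9]
0.24 [-94. 135.] [ -5.5 -17.3]
0.18 [-99. 118.] [ -4.5 -17.6]
0.12 [-102.  100.] [ -3.4 -17.8]
0.06 [-105.   82.] [ -2.3 -18. ]
-0.0 [-106.   64.] [ -1.3 -18.1]
-0.01 [-106.   61.] [-0.1 -3. ]
```

View pics/s4.png

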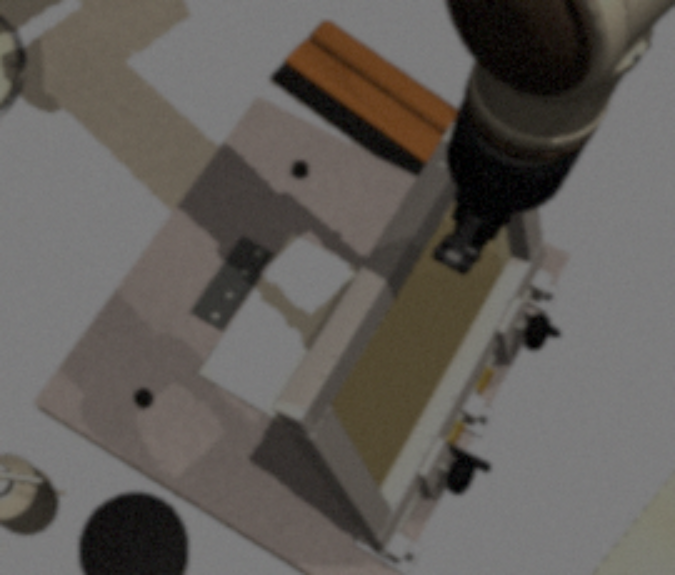

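The fingertips, at crop (455,260), are behind the bar and clear of the mesh. Closing begins along the arc.

Request:
play_rows([
  [0,-0.008,0,0.002,0],
  [0,-0.008,0,0.003,0],
  [0,-0.007,0,0.002,0],
  [0,-0.01,0,0.004,0],
  [0,-0.012,0,0.005,0],
])

```text
time: 8.35
ee_pos: [0.672, 0.0799, 0.3406]
orientation: [0.0, 0.994, 0.109, 0.003]
wrist_force: [4.1, 1.2, 1.3]
grip_width: 0.003
grip_force: 2.1
```

```bash
python3 -c "from h import *;st()"
```

```text
t 8.35 tip bx,by,z mm [ 76.7  -0.9 329.6] toolx yaw 12.5 zz -1.0 F [4.1 1.2 1.3] grip 0.0 q [-0.06  0.38  1.14  0.    1.62  1.29]
```

Request:
play_rows([
  [0,-0.014,0,0.006,0],
  [0,-0.014,0,0.007,0],
  [0,-0.015,0,0.009,0],
  [0,-0.015,0,0.01,0],
  [0,-0.014,0,0.011,0],
])

```text
time: 8.85
ee_pos: [0.6015, 0.0641, 0.2975]
orientation: [0.0, 0.994, 0.109, 0.003]
wrist_force: [4.0, 1.1, 1.6]
grip_width: -0.0
grip_force: 1.8
```

```bash
python3 -c "from h import *;st()"
```

```text
t 8.85 tip bx,by,z mm [  4.4  -0.8 286.5] toolx yaw 12.5 zz -1.0 F [4.  1.1 1.6] grip -0.0 q [-0.09  0.2   1.44  0.    1.49  1.26]
```

Request:
play_rows([
  [0,-0.014,0,0.012,0],
  [0,-0.013,0,0.013,0],
  [0,-0.012,0,0.013,0],
  [0,-0.011,0,0.014,0],
  [0,-0.01,0,0.015,0],
])

```text
time: 9.35
ee_pos: [0.5428, 0.0509, 0.2305]
orientation: [0.001, 0.994, 0.109, 0.002]
wrist_force: [-0.6, 0.7, 4.1]
grip_width: -0.001
grip_force: 1.6
```

```bash
python3 -c "from h import *;st()"
```

```text
t 9.35 tip bx,by,z mm [-55.8  -1.  219.5] toolx yaw 12.5 zz -1.0 F [-0.6  0.7  4.1] grip -0.0 q [-0.13  0.09  1.7   0.    1.35  1.22]
```

Request:
play_rows([
  [0,-0.009,0,0.016,0],
  [0,-0.008,0,0.016,0],
  [0,-0.007,0,0.016,0],
  [0,-0.006,0,0.017,0],
  [0,-0.005,0,0.017,0],
])

```text
time: 9.85
ee_pos: [0.5085, 0.0431, 0.1477]
orientation: [0.001, 0.994, 0.109, 0.001]
wrist_force: [-1.4, -0.4, 2.8]
grip_width: -0.001
grip_force: 1.4
```

```bash
python3 -c "from h import *;st()"
```

```text
t 9.85 tip bx,by,z mm [-90.9  -1.1 136.7] toolx yaw 12.5 zz -1.0 F [-1.4 -0.4  2.8] grip -0.0 q [-0.15  0.08  1.87 -0.    1.18  1.2 ]
```

Request:
play_rows([
  [0,-0.005,0,0.017,0],
  [0,-0.004,0,0.017,0],
  [0,-0.003,0,0.016,0],
  [0,-0.003,0,0.012,0],
  [0,0,0,0.006,0],
])

```text
time: 10.35
ee_pos: [0.4932, 0.04, 0.0783]
orientation: [0.0, 0.994, 0.109, 0.0]
wrist_force: [-1.1, -0.3, 1.9]
grip_width: 0.003
grip_force: 1.1
```

```bash
python3 -c "from h import *;st()"
```

```text
t 10.35 tip bx,by,z mm [-106.5   -0.8   67.3] toolx yaw 12.5 zz -1.0 F [-1.1 -0.3  1.9] grip 0.0 q [-0.16  0.15  1.96 -0.    1.03  1.19]
```

Request:
play_rows([
  [0,0,0,0.002,0],
  [0,0,0,0.002,0],
  [0,0,0,0.001,0],
  [0,0,0,0,0],
  [0,0,0,0,0],
])

```text
time: 10.85
ee_pos: [0.4931, 0.0401, 0.075]
orientation: [0.0, 0.994, 0.109, -0.001]
wrist_force: [-6.5, -1.2, 12.8]
grip_width: 0.001
grip_force: 6.5
```

```bash
python3 -c "from h import *;st()"
```

```text
t 10.85 tip bx,by,z mm [-106.6   -0.7   64. ] toolx yaw 12.6 zz -1.0 F [-6.5 -1.2 12.8] grip 0.0 q [-0.16  0.16  1.96 -0.    1.03  1.19]
```

Hard contact at exactly 64 mm, so the screen is shut. Lifting clear.

Request:
play_rows([
  [0,0,0,-0.01,0],
  [0,0,0,-0.025,0],
  [0,0,0,-0.04,0],
  [0,0,0,-0.04,0],
  [0,0,0,-0.04,0],
])

```text
time: 11.35
ee_pos: [0.4929, 0.0404, 0.2304]
orientation: [-0.0, 0.994, 0.109, 0.0]
wrist_force: [0.8, -0.5, 0.7]
grip_width: -0.002
grip_force: 0.0
```

Request:
play_rows([
  [0,0,0,-0.04,0],
  [0,0,0,-0.04,0],
  [0,-0.02,0,0,0],
  [0,0,0,0,0],
  [0,0,0,0,0],
])

```text
time: 11.85
ee_pos: [0.4734, 0.0361, 0.308]
orientation: [-0.0, 0.994, 0.109, -0.0]
wrist_force: [0.4, 1.1, -0.3]
grip_width: 0.002
grip_force: 0.0
```

```bash
python3 - <<'E'
from h import *
st()
im,d=optics.capture("scene");cv2.imwrite("pics/s5.png",cv2.resize(im[60:290,150:420],None,fx=2.5,fy=2.5))
c,n=np.cos(YAW),np.sin(YAW)
K=np.array(optics.calibration("scene")["mtx"]);T=np.linalg.inv(np.array(optics.calibration("scene")["world_to_cam"]))
v,u=np.mgrid[0:384,0:512];X=np.stack([(u-K[0,2])/K[0,0]*d,(v-K[1,2])/K[1,1]*d,d,np.ones_like(d)],-1)@T.T
rel=X[...,:2]-B;bx=rel@[c,n];by=rel@[-n,c]
m=(d>0)&(abs(bx+.11)<.01)&(abs(by)<.16)&(X[...,2]<.12);print("bar z",m.sum(),np.median(X[...,2][m]))
E
```

```text
t 11.85 tip bx,by,z mm [-126.7   -0.3  297. ] toolx yaw 12.5 zz -1.0 F [ 0.4  1.1 -0.3] grip 0.0 q [-0.18 -0.15  1.77  0.    1.51  1.17]
bar z 777 0.06325336301655671
```

View pics/s5.png

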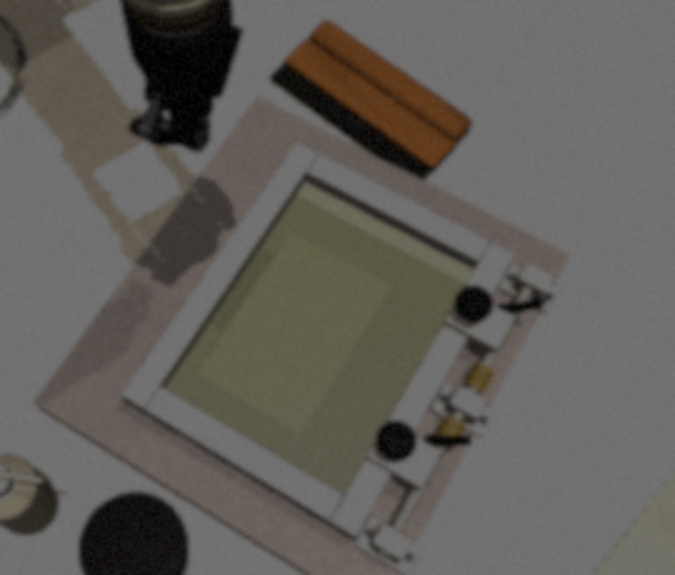

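The screen is shut, with the front bar at 63 mm. The panel is visible under the mesh around (295,330), and the hand is clear.

```bash
python3 -c "from h import *;print(r.sign_off())"
```

```text
the job is handed in; nothing more can be done
None
```

The front stop is folded flat, the screen is fully shut over it, the panel and the things around the board look undisturbed in the last picture, and the hand is clear; the job is handed in, but no verdict came back.

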